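# Select the marked feed on a gated gearbox

### The arm

A 7-joint arm with a two-finger parallel gripper is mounted at the origin on a cart in front of the work surface, level with it; the furniture and walls round the work are solid. World frame = base frame: x ahead of the robot, y to its left, z up, the work surface at z = 0. Lengths are in m, angles in rad, forces in N, time in s.
With the tool pointing down it reaches from about 0.4 to 0.9 m from the base axis. Payload 5.5 kg.
Tool frame: the origin (TCP) lies midway between the tips of the shut fingers; the grasp point (between the pads) lies 19 mm behind it (manip.grip_depth is the distance from the TCP to the grasp point, in m); z points along the fingers, x is the direction in which the jaws open and shut, and the axes are right-handed (so a half turn about z gives the same grasp; the last joint's range is limited). The gripper opens to 92 mm and grips with 3 to 60 N. Pads are 19 mm wide; open, the fingers measure 130 mm over their backs; the gripper's body (75 mm by 190 mm) begins 47 mm behind the grasp point.
Start: joints at [-1.026, 0.501, -0.427, 1.55, 0.221, 1.138, -0.21], TCP at [0.181, 0.624, 0.227] pointing down, gripper open.
Joint ranges: [-2.88, 2.88], [-0.31, 2.03], [-1.54, 1.56], [0.2, 2.42], [-1.41, 4.55], [0.19, 2.02], [-2.57, 2.57]. Speed limits (rad/s): [2.57, 2.57, 3.14, 3.14, 3.14, 3.14, 3.14].

### API

Orientations are given as a unit quaternion [x, y, z, w].
In Python, from bench import manip, effector, viewer gives the robot as it stands. Calls block until the motion is done:
- manip.move_pose(position, orientation): joint-space move of the TCP to a pose.
- manip.servo_line(position, ori=None, vel=0.15): straight line of the TCP; ori=None keeps the orientation; vel is the mean speed in m/s.
- manip.movej(angles): joint-space move.
- effector.open_jaws() and effector.close(f_grip=None): open the fingers fully, or close them until they stop; f_grip is the grip in N (None keeps the last).
- manip.sleep(seconds).
- manip.solve_ik(position, orientation): joint angles nearest the present ones, or None.
- viewer.get_image(name): name is "scene" or "top"; returns the picture (480x640x3 uint8, red, green, blue); there is no depth.
- viewer.get_calibration(name): a dict with "vfov" (degrees; the focal length in pixels is half the picture's height over the tangent of half this angle, whatever the lens; pixels are square), "cx", "cy" (the principal point, pixels), "dist_coeffs" ([k1, k2, p1, p2, k3] as OpenCV has them; the pictures are not rectified), "eye" and "attitude" of the camera in the world. Camera axes: x right, y down, z forward; pixel columns grow to the right and rows downward; lengths in m; the calibration is good to about 2 mm. A picture is of the moment at which its call begins. get_calibration takes no time and is no camera call.
A pose or a line that the arm cannot do raises manip.PlanningError and nothing moves.
- manip.hand_in(): hands the job in, once; it reports no verdict.
Readings, each from a call of its own:
- manip.current_clock(): time.
- manip.current_q(): joint angles.
- manip.current_joint_velocities(): joint speeds.
- manip.current_tau(): joint torques, N m.
- manip.current_tool_pos(): TCP position.
- manip.current_tcp_rot(): TCP orientation.
- manip.current_force(): force on the tool from outside, world axes, zero at the start.
- manip.current_wrist_torque(): the same for the moment, N m.
- manip.current_finger_gap(): finger opening in m.
Only numpy, scipy, OpenCV 4.12 (cv2) and the standard library are available. Lean on these libraries where they do the work, as an engineer would, in place of code of your own. Each camera call takes 0.05 s, during which the arm holds its last target. There are 200 camera calls.

### The job

Set the feed-change gearbox for the next job: with the fingertips push its lever out of the left-hand leg of the gate, along the cross channel and fully home into the slot whose end is marked by the round tag (the other slots have bar tags). Only push the knob from one side at a time, without forcing it: do not grip or pinch it between the fingers. Leave the things standing round the gearbox where they are.

Things in the scene. Friction and masses are not known exactly. Their poses are not given: they have to be found in the camera images.
- feed_box: Grey feed-change gearbox fixed to the worktop, 154x184 mm at its foot; on top a steel gate plate (140x170 mm, top 110 mm above the worktop). Origin: centre of its underside, straight below the gate's centre; x points to its far side, y to its left, z up; it may stand turned by up to 0.3 rad.
- gate: The gate; axes and origin as feed_box. Three legs along x at y = +27.5 (left), 0 (middle), -27.5 mm (right), each with a far and a near end (a slot), joined by one cross channel along y at x = 0, the only way between legs. Channels 13 mm wide; legs end 30 mm from the cross channel's middle line; webs between legs have round noses; the outer ends have rubber buffers that give about 1 mm per 7 N at the knob.
- lean_fore (a joint): Lean f of the lever to the far side (box +x), rad: 0 in the cross channel, about +0.26 at a leg's far end, -0.26 at its near end. At the start the lever is anywhere along the left leg. It stays where it is left; 2 to 3 N at the knob move it; no spring or detent.
- lean_side (a joint): Lean s of the lever to the right (box -y), rad: about -0.28 in the left leg, 0 in the middle leg, +0.28 in the right leg. Carried by lean_fore: the lever's direction in the box frame is (sin f cos s, -sin s, cos f cos s).
- knob: Black square knob, 30x30x28 mm, on the lever's top; origin at its centre, 145 mm from the pivot, which is on the box's axis 12.5 mm above the worktop: 157.5 mm up when the lever is straight, up to 11 mm lower in a corner slot. At a slot's end it is about 36 mm from the cross channel; side legs are 40 mm from the middle leg at knob height. Axes as the box's; it does not turn on the stem.
- stem_gate (a point): Point on the axis of the lever's steel stem (8 mm thick), 95 mm from the pivot, where it passes the gate plate; fully home in a slot it is about 25 mm from the cross channel's middle line.
- tag_round: Round dark steel tag, a disc 20 mm across, 3 mm high, fixed on the gate plate just beyond the end of the wanted slot, in line with its leg: 46 mm in box x (far or near) from the cross channel's middle line, at the middle or the right leg. Origin: centre of its underside. The five other leg ends have straight bar tags, 20x7x3 mm, of the same steel.
- face_far: The far (+x) side face of the knob, a raised pad 20 mm wide and 24 mm high; origin at the centre of its outer surface, 15 mm from the knob's centre; axes as the knob's. Push here to move the lever the opposite way.
- face_near: The near (-x) side face of the knob, a raised pad 20 mm wide and 24 mm high; origin at the centre of its outer surface, 15 mm from the knob's centre; axes as the knob's. Push here to move the lever the opposite way.
- face_left: The left (+y) side face of the knob, a raised pad 20 mm wide and 24 mm high; origin at the centre of its outer surface, 15 mm from the knob's centre; axes as the knob's. Push here to move the lever the opposite way.
- face_right: The right (-y) side face of the knob, a raised pad 20 mm wide and 24 mm high; origin at the centre of its outer surface, 15 mm from the knob's centre; axes as the knob's. Push here to move the lever the opposite way.
- cylinder_a: Bystander, loose: a lock cylinder, 70x31x17 mm, on the worktop in front of the box; to be left alone. Origin: centre of its underside.
- padlock_brass: Bystander, loose: a padlock lying flat, 76x48x15 mm, on the worktop right of the box; to be left alone. Origin: centre of its underside.
- loupe: Bystander, loose: a black eye loupe standing on its wide end, 36x36x36 mm, on the worktop behind the box on the right; to be left alone. Origin: centre of its underside.
- oil_bottle: Bystander, loose: an oil bottle with a spout, 39x39x150 mm, on the worktop behind the box on the left; to be left alone. Origin: centre of its underside.
- tip_stop: Bystander, loose: a tip stop with a thumb screw, 15x44x20 mm, on the worktop left of the box; to be left alone. Origin: centre of its underside.
- blank_box_1: Bystander, loose: a carton, 96x66x50 mm, on the worktop behind the box; to be left alone. Origin: centre of its underside.
Mind the look-alikes: they are no part of the job. There is more than one size of the feed_box; the job needs the larger.

How it is judged:
At the end, for the whole second after the job is handed in: The lever is at rest in the slot marked by the round tag and fully home: the stem at the gate plate is within 24.5 mm of the tag's centre in plan (about 21 mm when it touches the slot's end, so within some 3.5 mm of the end) (horizontal distance between stem_gate and tag_round below 0.0245 m and velocity of joint lean_fore between -0.05 and 0.05 rad/s and velocity of joint lean_side between -0.05 and 0.05 rad/s).
It fails at once if the knob is pinched: opposite faces are pressed at once with more than 1 N each ((contact force between the fingers and face_far above 1 N and contact force between the fingers and face_near above 1 N) or (contact force between the fingers and face_left above 1 N and contact force between the fingers and face_right above 1 N)).
It fails at once if the lever is forced: the fingers press with more than 60 N on the knob (contact force between the fingers and knob above 60 N).
It fails at once if a thing standing round the gearbox is moved by more than 20 mm or lifted (distance of any of cylinder_a, padlock_brass, loupe, oil_bottle, tip_stop, blank_box_1 from where it was at the start of the episode above 0.02 m).
It also fails if it takes over 51 s, if anything falls off the work surface, if the arm or the gripper's body presses on something with over 40 N, if the wrist force passes 120 N, or if a joint passes its speed limit or range.

## Working session

There is one attempt and no reset: what is moved stays moved. The work goes in short steps, each a Python script; the robot and the scene stay as the last script left them, time stands still between calls to the robot, and variables do not carry over. Pictures are saved under pics/ and viewed, about 8 in all and at most 12, crops included, and the job is handed in when it is done.

```bash
ls; mkdir -p pics; python3 - <<'E'
from bench import manip, effector, viewer
import cv2
for n in ("scene","top"):
    cv2.imwrite(f"pics/{n}0.png",viewer.get_image(n)[:,:,::-1]); print(n,viewer.get_calibration(n))
print(manip.current_clock(),manip.current_tcp_rot(),manip.current_finger_gap())
E
```

```text
pics
scene {'vfov': 43.55059840165728, 'cx': 306.0101558696624, 'cy': 245.4160235459704, 'dist_coeffs': array([-0.13512863,  0.        ,  0.        ,  0.        ,  0.        ]), 'eye': array([-0.18495465, -0.19252102,  0.92863285]), 'attitude': array([ 0.77807909, -0.48564743,  0.20470811, -0.34181002])}
top {'vfov': 47.26767040872385, 'cx': 325.15014549756705, 'cy': 235.5542955946236, 'dist_coeffs': array([0.00020624, 0.        , 0.        , 0.        , 0.        ]), 'eye': array([0.46224554, 0.20689132, 0.97049028]), 'attitude': array([ 0.70984863, -0.69898301,  0.06013863, -0.06261807])}
0.1 [ 7.99389037e-01  6.00813136e-01 -7.08765583e-04  4.89908824e-04] 0.09241535053324075
```

View pics/scene0.png

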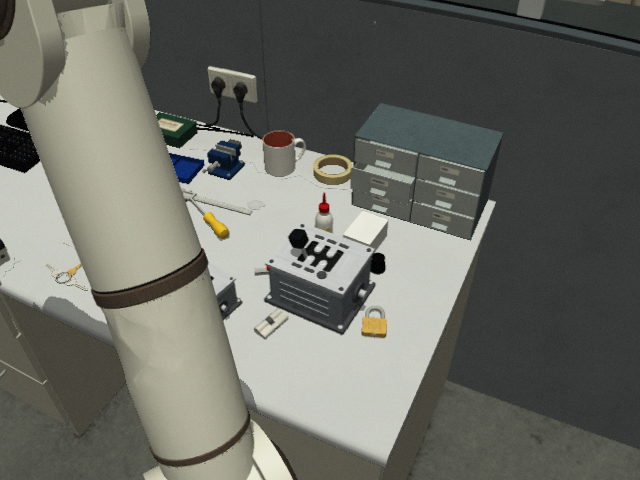

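View pics/top0.png

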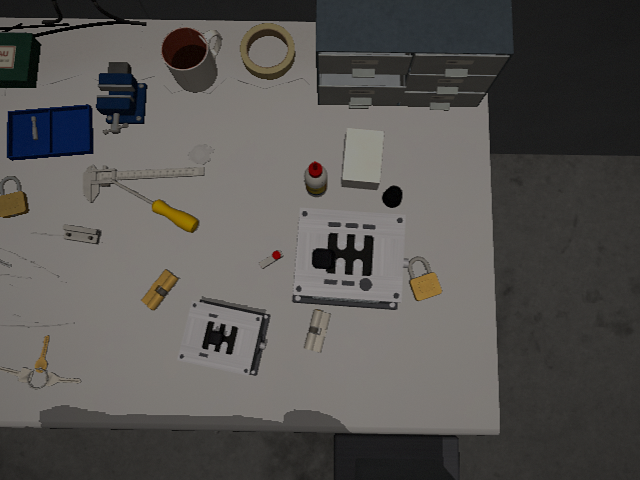

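The top view shows two gearboxes: a larger one at about (349,257) and a smaller one at (225,337). The larger is the one for the job. Its round tag seems to be at (365,284), near end of the right leg, and its knob is at (322,258). Next I'll measure these and confirm with one enlarged crop.

```bash
cat > h.py <<'E'
import numpy as np, cv2
from scipy.spatial.transform import Rotation as R
from bench import manip, effector, viewer
def cam(n):
    c=viewer.get_calibration(n); f=240/np.tan(np.radians(c['vfov'])/2)
    return np.array([[f,0,c['cx']],[0,f,c['cy']],[0,0,1]]),c['dist_coeffs'],c['eye'],R.from_quat(c['attitude']).as_matrix()
def ray(n,uv):
    K,d,e,M=cam(n); p=cv2.undistortPoints(np.array(uv,float).reshape(-1,1,2),K,d)[:,0]
    return e,np.c_[p,np.ones(len(p))]@M.T
def onplane(n,uv,z):
    e,r=ray(n,uv); return e+r*((z-e[2])/r[:,2])[:,None]
def proj(n,P):
    K,d,e,M=cam(n); X=(np.atleast_2d(P)-e)@M
    return cv2.projectPoints(X,np.zeros(3),np.zeros(3),K,d)[0][:,0]
E
python3 - <<'E'
from h import *
im=cv2.imread('pics/top0.png'); x0,y0=280,195
c=im[y0:320,x0:450]
g=cv2.cvtColor(c,cv2.COLOR_BGR2GRAY)
n,l,s,ce=cv2.connectedComponentsWithStats((g<110).astype(np.uint8))
for i in range(1,n):
    if 12<s[i,4]<1500:
        uv=ce[i]+[x0,y0]; print(uv.round(1),s[i,2:5],onplane('top',[uv],.112)[0].round(4))
cv2.imwrite('pics/c1.png',cv2.resize(c,None,fx=4.5,fy=4.5,interpolation=cv2.INTER_CUBIC))
E
```

```text
[316.3 195.7] [13  3 27] [0.6779 0.2264 0.112 ]
[391.9 200.2] [ 22  13 232] [0.6722 0.1048 0.112 ]
[304.4 213.4] [ 6  6 28] [0.6485 0.2449 0.112 ]
[399.6 219.9] [ 6  5 27] [0.6401 0.0926 0.112 ]
[334. 224.] [13  5 63] [0.6319 0.1973 0.112 ]
[351.6 225.1] [14  6 65] [0.6305 0.1692 0.112 ]
[368.9 226.4] [13  6 64] [0.6288 0.1416 0.112 ]
[280.9 254.4] [ 4  9 20] [0.5817 0.2805 0.112 ]
[417.1 272.1] [ 38  46 357] [0.557  0.0659 0.112 ]
[365.3 284. ] [ 14  13 135] [0.537 0.147 0.112]
[330.2 281.5] [14  6 69] [0.54  0.202 0.112]
[347.9 282.8] [13  6 67] [0.5384 0.1743 0.112 ]
[298.5 288.4] [ 6  7 31] [0.5285 0.2514 0.112 ]
[344.7 302.1] [108  16 838] [0.5084 0.1791 0.112 ]
[396.  295.3] [ 7  6 30] [0.52   0.0991 0.112 ]
[316.7 313.5] [17 11 70] [0.49   0.2223 0.112 ]
[329.1 315.7] [ 3  7 14] [0.487  0.2031 0.112 ]
```

View pics/c1.png

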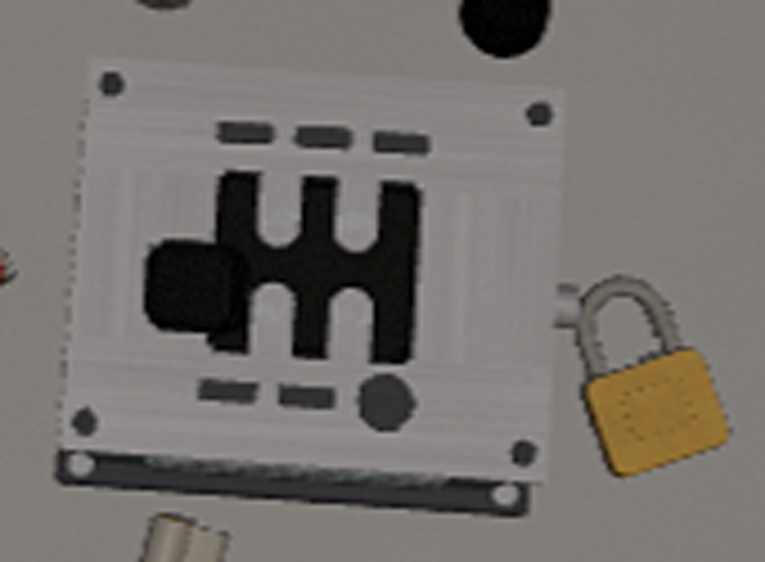

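The crop confirms it: the larger box's round tag is at top pixel (365,284), at the near end of the right leg. The other five ends have bar tags. The lever's knob is in the left leg, slightly nearer than the cross channel. Plan: push it far to f≈0, then right along the channel, then near into the slot.

```bash
cat >> h.py <<'E'
from scipy.optimize import minimize_scalar
far=np.array([[.6319,.1973],[.6305,.1692],[.6288,.1416]]); near=np.array([[.54,.202],[.5384,.1743],[.537,.147]])
C=(far.mean(0)+near.mean(0))/2; d=far.mean(0)-near.mean(0); e2=near[0]-near[2]+far[0]-far[2]
yaw=(np.arctan2(d[1],d[0])+np.arctan2(-e2[0],e2[1]))/2
B=np.array([[np.cos(yaw),-np.sin(yaw),0],[np.sin(yaw),np.cos(yaw),0],[0,0,1]])
W=lambda p: B@np.array(p)+np.r_[C,0]          # box -> world
inv=lambda p:(np.array(p)-np.r_[C,0])@B
Q=R.from_matrix(B@np.array([[0,1,0],[1,0,0],[0,0,-1]]).T).as_quat()  # tool x = box y, z down
def lever(f,s,r): return np.array([np.sin(f)*np.cos(s),-np.sin(s),np.cos(f)*np.cos(s)])*r+[0,0,.0125]
F=lambda: manip.current_force()@B
def tcp(): return inv(manip.current_tool_pos())
def push(target,step=.004,fmax=20,vel=.05):
    """step along a box-frame line; stop when force along it exceeds fmax"""
    t=np.array(target,float); b=F()
    while True:
        p=tcp(); v=t-p; L=np.linalg.norm(v)
        if L<.001: break
        nxt=p+v*min(1,step/L)
        manip.servo_line(W(nxt),vel=vel)
        fo=F()-b
        if -fo@(v/L)>fmax: print('stop force'); break
        if np.linalg.norm(tcp()-t)<.0015: break
    print('tcp',tcp().round(4),'dF',(F()-b).round(1),'t',round(manip.current_clock(),1))
def crop(name,path,box,k):
    im=viewer.get_image(name)[:,:,::-1]; x,y,w,h=box
    cv2.imwrite(path,cv2.resize(im[y:y+h,x:x+w],None,fx=k,fy=k,interpolation=cv2.INTER_CUBIC)); return im
def knobfs(uv):
    """f,s from the top-view pixel of the knob's top face centre"""
    from scipy.optimize import least_squares
    return least_squares(lambda q:(proj('top',W(lever(q[0],q[1],.159)))[0]-uv),[0,0]).x
E
python3 - <<'E'
from h import *
print(C,yaw,R.from_quat(Q).as_matrix().round(2))
im=cv2.imread('pics/top0.png'); 
m=(im[:,:,:].max(2)<26).astype(np.uint8); m[:, :300]=0;m[:,345:]=0;m[:235]=0;m[285:]=0
m=cv2.morphologyEx(m,cv2.MORPH_OPEN,np.ones((13,13)))
n,l,s,ce=cv2.connectedComponentsWithStats(m); print(s[1:],ce[1:])
for uv in ([322,258.5],):
    print(knobfs(np.array(uv)))
for p in ([-.075,.04,.23],[-.075,.04,.13],[-.0245,.04,.13],[0,.1,.13],[0,-.003,.13],[.06,-.04,.13],[-.01,-.04,.13],[.06,-.04,.25]):
    print(p,manip.solve_ik(W(p),Q))
E
```

```text
[0.58443333 0.1719    ] -0.05505245765297116 [[ 0.06  1.    0.  ]
 [ 1.   -0.06  0.  ]
 [ 0.    0.   -1.  ]]
[[313 249  22  20 423]] [[323.82742317 258.34515366]]
[-0.11534672 -0.26835474]
[-0.075, 0.04, 0.23] [-0.19293453  0.31310946 -0.310005    1.79154282  0.10832194  1.05350211
  0.97326541]
[-0.075, 0.04, 0.13] [-0.18875545  0.43804244 -0.32272464  1.87730888  0.17935373  0.85427219
  0.91441141]
[-0.0245, 0.04, 0.13] [-0.16959761  0.50887445 -0.31123837  1.76253598  0.19165659  0.8998736
  0.9522176 ]
[0, 0.1, 0.13] [-0.23698471  0.58819739 -0.32915412  1.63394567  0.22131074  0.95632067
  0.87288659]
[0, -0.003, 0.13] [-0.11889757  0.51532399 -0.27261784  1.74561386  0.16971785  0.9036793
  1.05257744]
[0.06, -0.04, 0.13] [-0.07635067  0.58486613 -0.22710053  1.62199793  0.15317484  0.95221546
  1.15976251]
[-0.01, -0.04, 0.13] [-0.09905073  0.47781794 -0.22400724  1.8003889   0.13314474  0.8780145
  1.13173843]
[0.06, -0.04, 0.25] [-0.09803358  0.46361012 -0.19657881  1.51830015  0.09503996  1.16904578
  1.20417153]
```

```bash
python3 - <<'E'
from h import *
effector.close(10)
manip.move_pose(W([-.075,.04,.23]),Q)
print(manip.current_clock(),manip.current_finger_gap())
manip.servo_line(W([-.075,.04,.13]))
manip.servo_line(W([-.05,.04,.13])); print(tcp(),F())
push([-.0265,.04,.13],fmax=15)
crop('top','pics/c2.png',(270,190,180,130),4)
E
```

```text
3.4333 0.0006117073990498223
[-0.04884703  0.04013152  0.13106285] [ 0.0392927  -0.16480745 -0.47035947]
tcp [-0.0278  0.0399  0.1301] dF [-0.5 -0.8  0.4] t 5.8
```

View pics/c2.png

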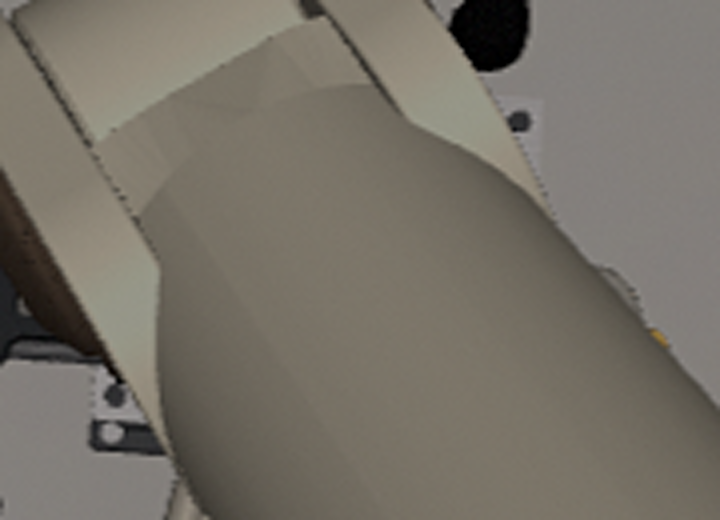

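The arm hides the knob and the push force was small. I'll back off to the left side and look.

```bash
cat >> h.py <<'E'
def clearlook(tag):
    manip.servo_line(W([tcp()[0],.28,.24]),vel=.3)
    a=crop('top',f'pics/t{tag}.png',(280,195,160,120),4); 
    b=crop('scene',f'pics/s{tag}.png',(250,210,140,120),4)
    cv2.imwrite(f'pics/b{tag}.png',np.hstack([cv2.resize(cv2.imread(f'pics/t{tag}.png'),(430,400)),cv2.resize(cv2.imread(f'pics/s{tag}.png'),(370,400))]))
    m=(a.max(2)<26).astype(np.uint8); m[:,:300]=0;m[:,395:]=0;m[:222]=0;m[:,:][298:]=0
    m=cv2.morphologyEx(m,cv2.MORPH_OPEN,np.ones((13,13)))
    n,l,s,ce=cv2.connectedComponentsWithStats(m)
    for i in range(1,n): 
        c=s[i,:2]+(s[i,2:4]-1)/2; print(s[i],c,'f,s',knobfs(c),knobfs(ce[i]))
    print('t',manip.current_clock())
E
python3 - <<'E'
from h import *
manip.servo_line(W([-.05,.04,.13])); manip.servo_line(W([-.05,.04,.24]),vel=.25)
clearlook(1)
E
```

```text
[314 239  22  20 421] [324.5 248.5] f,s [-0.01757873 -0.25106874] [-0.01516775 -0.24989791]
t 7.8083
```

View pics/b1.png

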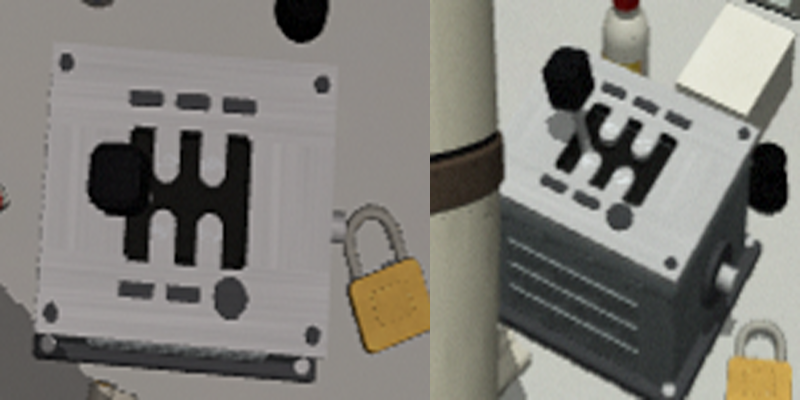

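The knob moved to f≈-0.016, inside the cross channel's slack and consistent with the TCP reading. Next is the sideways push on the left face.

```bash
python3 - <<'E'
from h import *
manip.servo_line(W([0.0,.12,.24]),vel=.3); manip.servo_line(W([0,.12,.13]),vel=.2)
manip.servo_line(W([0,.09,.13]))
for y in (.06,.04,.02,.005): push([0,y,.13],step=.005,fmax=15)
push([0,-.005,.13],step=.002,fmax=9)
manip.servo_line(W([0,.03,.13])); manip.servo_line(W([0,.06,.24]),vel=.25)
clearlook(2)
E
```

```text
tcp [1.000e-04 5.930e-02 1.299e-01] dF [1.8 1.1 1.1] t 11.1
tcp [-0.      0.0397  0.13  ] dF [-2.1 -1.  -0.1] t 12.2
tcp [-1.000e-04  1.970e-02  1.299e-01] dF [ 1.5 -0.4 -0.8] t 13.2
tcp [-0.0003  0.0045  0.1298] dF [-1.4  0.9 -0.3] t 14.0
tcp [-1.000e-04 -4.300e-03  1.299e-01] dF [-0.9 -0.  -0.4] t 15.0
[371 243  16  19 295] [378.5 252. ] f,s [-0.01477618  0.25840257] [-0.01420706  0.25627674]
t 16.925
```

View pics/b2.png

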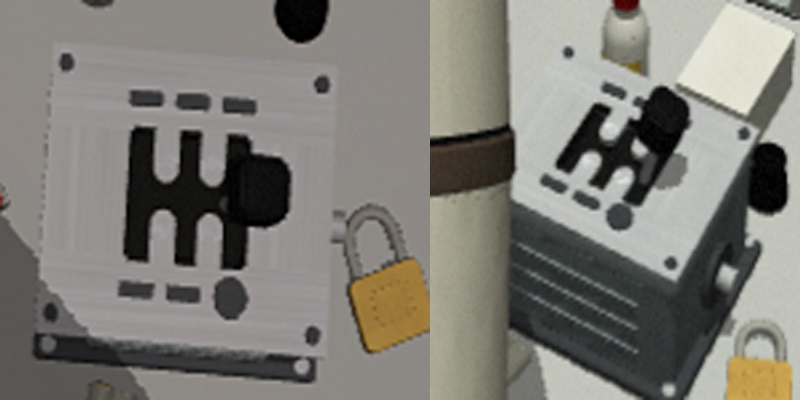

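The knob is at the right leg, but s≈0.25 is at the edge of the slack. I'll give it a short extra push right with a free-air force baseline, then push it near into the slot.

```bash
python3 - <<'E'
from h import *
print(knobfs(np.array([376.4,252.])))
manip.servo_line(W([0.0,.04,.24]),vel=.3); manip.servo_line(W([0,.04,.13]),vel=.2)
manip.servo_line(W([0,.008,.13])); manip.sleep(.2)
b=F(); y=.004
while y>-.014:
    manip.servo_line(W([0,y,.13]),vel=.05); fy=(F()-b)[1]; print(round(y,4),tcp()[1].round(4),fy.round(1))
    if fy>7: break
    y-=.002
# final leg: over to the far side, push near
manip.servo_line(W([0,.03,.13])); manip.servo_line(W([0.06,.03,.24]),vel=.3)
manip.servo_line(W([.06,-.04,.24]),vel=.3); manip.servo_line(W([.06,-.04,.13]),vel=.2)
manip.servo_line(W([.036,-.04,.13])); manip.sleep(.2); b=F(); x=.03
while x>-.016:
    manip.servo_line(W([x,-.04,.13]),vel=.05); f=(F()-b); print(round(x,4),tcp()[0].round(4),f.round(1))
    if f[0]>14: break
    x-=.004 if x>0 else .002
print(manip.current_clock())
E
```

```text
[-0.01689282  0.23785813]
0.004 0.0038 0.4
0.002 0.0018 0.5
0.0 -0.0002 0.3
-0.002 -0.0023 0.6
-0.004 -0.0038 1.0
-0.006 -0.0057 2.2
-0.008 -0.0081 3.0
-0.01 -0.0092 4.6
-0.012 -0.0096 8.1
0.03 0.0296 [-0.4 -0.8 -0.4]
0.026 0.0257 [-0.6 -0.2 -0.6]
0.022 0.0222 [ 0.  -1.9 -0.5]
0.018 0.0181 [ 1.  -0.3  0. ]
0.014 0.0136 [ 0.3 -1.  -0.2]
0.01 0.0093 [-0.5 -0.7 -0.6]
0.006 0.0052 [ 0.  -0.8 -0.4]
0.002 0.0012 [ 0.  -0.6 -0.9]
-0.002 -0.0027 [ 0.3 -0.7 -1.2]
-0.004 -0.0041 [ 1.  -0.1 -1.6]
-0.006 -0.0061 [ 1.7 -0.7 -2. ]
-0.008 -0.0082 [ 1.5 -0.4 -2.2]
-0.01 -0.0096 [ 4.9  0.3 -3.5]
-0.012 -0.01 [ 7.2  0.8 -7.4]
-0.014 -0.0104 [12.2  0.6 -9.5]
27.75
```

Contact with the buffer came at TCP x≈-10 mm; I had predicted about -8.5 mm. I'll back off and check.

```bash
python3 - <<'E'
from h import *
manip.servo_line(W([.03,-.04,.13])); manip.servo_line(W([.03,-.02,.24]),vel=.25)
clearlook(3)
for f in (-.26,-.2): print(f,proj('top',W(lever(f,.28,.159))),proj('top',W(lever(f,.255,.159))))
E
```

```text
[367 267  21  20 401] [377.  276.5] f,s [-0.25135708  0.25952991] [-0.25157059  0.25849302]
t 30.0417
-0.26 [[379.00617825 277.44210549]] [[376.47057041 277.37466039]]
-0.2 [[379.46373678 271.29499795]] [[376.93020379 271.17764196]]
```

View pics/b3.png

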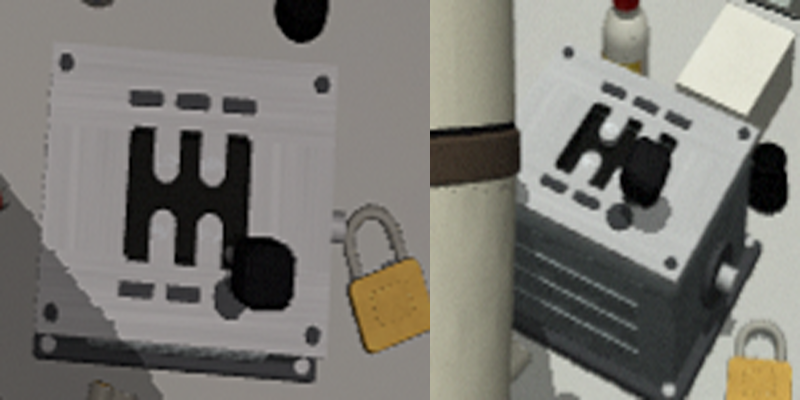

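```bash
python3 - <<'E'
from h import *
manip.hand_in(); print(manip.current_clock())
E
```

```text
the job is handed in; nothing more can be done
the job is handed in; nothing more can be done
```

I moved the lever of the larger gearbox into the round-tag slot, the near end of the right leg, and handed the job in just after 30 s on the robot clock. `hand_in` gave no verdict.

I used closed fingers, pushing one face at a time:
1. **Far:** I pushed the near face until the lever reached the cross channel.
2. **Right:** I pushed the left face along the channel. The first push left it a little short (s about 0.24–0.26), so I pushed again until it pressed on the buffer at 8 N.
3. **Near:** I pushed the far face into the slot until it pressed on the end buffer at 12 N.

**Fully home:** the last picture gives f ≈ -0.25 and s ≈ 0.26. That puts the stem about 23.4 mm from the tag's centre, under the 24.5 mm limit by only about 1 mm, with camera calibration good to about 2 mm. The force check agrees: it rose steeply from 1.5 to 12 N over the last 2 mm, as it would against the end buffer.

**Checks that disagreed or were limited:**
- The side lean read about 0.02 rad below nominal throughout, which is probably a small camera bias.
- About 9.5 N of vertical force appeared in the last push, probably friction on the tilted knob face.
- I did not measure how far the things round the box moved; those visible in the last crops looked unmoved.

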